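# Roll the large lamp drum up the feed gutter to its stop

### The job

The sloped feed rack has two gutters, with a thick lamp drum lying at the foot of one and a thin one at the foot of the other. Push the thick drum up its gutter with the fingertips, over the crest, so that it drops into the dip and stays resting against the stop plate at the top without rolling back. Do not lift it off the gutter, leave the thin drum at its foot, and do not disturb the things standing around.

Things in the scene. Friction and masses are not known exactly. Their poses are not given: they have to be found in the camera images.
- ramp: Two parallel aluminium gutters. Origin on their floor at the crest, midway between them. x up the slope (8 degrees above level), y left across, z square to the floor. Centre lines y = +45 and -45 mm; 52 wide inside, walls 4 thick, rising 10 above the floor. Sloped floor from x = -179 to crest x = 0; at the foot a lip 10 high, 6 thick (x -176.5 to -170.5).
- rack: Fixed feed rack carrying the gutters, 270 x 160 mm; place and turn vary. Origin on the table under it; x level, in the uphill direction, y left. Crest at x = 55, 56 above the table; beyond it the gutters dip 12 degrees for 50 to an upright stop plate (face x = 105, 6 thick, top 92 high). Past the crest the thick drum rolls to the stop by itself; short of it, it rolls back to the foot.
- stop_left (a point): Where the thick drum's centre lies when seated against the stop in the left gutter (rack +y side).
- stop_right (a point): The same for the right gutter (rack -y side).
- big_drum: The thick lamp drum: red plastic cylinder with black end bands, 52 mm diameter, 46 mm long, about 0.12 kg, free to roll. Origin at its centre; y along its axle (across the gutter); x and z turn as it rolls. Starts against the foot lip of either gutter (centre at about x = -150, z = 26 mm in the ramp's frame).
- small_drum: The thin lamp drum, of the same materials: 38 mm diameter, 46 mm long, about 0.07 kg. Origin at its centre, y along its axle. It rests against the foot lip of the other gutter (centre at x about -154, z 19 mm in the ramp's frame) and stays there.
- clear_bulb: loose clear bulb cover standing on its black cap, 31 mm dia x 62 mm tall; on the table near the rack; leave it alone. Origin at the centre of its underside.
- red_bulb: loose red bulb cover standing on its black cap, 31 mm dia x 62 mm tall; on the table near the rack; leave it alone. Origin at the centre of its underside.
- tape: empty cardboard tape core lying flat, 84 mm dia x 22 mm tall; on the table near the rack; leave it alone. Origin at the centre of its underside.
- cup: open black plastic cup, 68 mm dia x 60 mm tall; on the table near the rack; leave it alone. Origin at the centre of its underside.
- glue: white glue bottle, 42 mm dia x 100 mm tall; on the table near the rack; leave it alone. Origin at the centre of its underside.
- driver: screwdriver lying on the table, 170 mm long along its x; on the table near the rack; leave it alone. Origin on its handle-to-tip line, underside.
- jar: clear jar with black cap, 56 mm dia x 60 mm tall; on the table near the rack; leave it alone. Origin at the centre of its underside.
Not all that is in view belongs to the job. Leave any green, purple or yellow look-alike of the big_drum alone.

How it is judged:
By the outcome, as a careful person would: the job done as asked, in the order asked, and still so for the second after the job is handed in, with the robot touching nothing.
It also fails if it takes over 35 s, if anything falls off the work surface, if the arm or the gripper's body presses on something with over 40 N, if the wrist force passes 120 N, or if a joint passes its speed limit or range.

### The arm

A 6-joint arm with a two-finger parallel gripper is mounted at the origin on the work surface. World frame = base frame: x ahead of the robot, y to its left, z up, the work surface at z = 0. Lengths are in m, angles in rad, forces in N, time in s.
With the tool pointing down it reaches from about 0.35 to 0.8 m from the base axis. Payload 7.3 kg.
Tool frame: the origin (TCP) lies between the finger pads; the fingertips stand 25 mm ahead of it and the grasp point (between the pads) lies 6 mm ahead of it (r.tip_extent is the distance from the TCP to the fingertips, in m); z points along the fingers, y is the direction in which the jaws open and shut (so a half turn about z gives the same grasp; the last joint's range is limited). The gripper opens to 85 mm and grips with 20 to 120 N. Pads are 22 mm wide; open, the fingers measure 114 mm over their backs; the gripper's body (76 mm by 85 mm) begins 54 mm behind the grasp point. The pads swing forward as they close: fully open they stand 13 mm farther back than shut.
Start: joints at [-1.454, 0.342, 1.524, -0, 1.275, -0.146], TCP at [0.136, -0.507, 0.256] pointing down, gripper open.
Joint ranges: [-2.53, 2.53], [-0.77, 2.02], [0.04, 2.7], [-1, 4.14], [0.28, 2.66], [-3.11, 3.11]. Speed limits (rad/s): [2.57, 2.57, 3.14, 3.14, 3.14, 3.14].

### API

Orientations are given as a unit quaternion [x, y, z, w].
In Python, from workcell import r, command_gripper, optics gives the robot as it stands. The module is installed in compiled form; this text tells all that it offers. Calls block until the motion is done:
- r.reach(position, orientation): joint-space move of the TCP to a pose.
- r.move_straight(position, orientation=None, speed=0.15, max_force=None): straight line of the TCP; orientation=None keeps the orientation; speed is the mean speed in m/s. With max_force (N) it stops when the force on the tool has changed by that much, and returns True; else False.
- r.movej(angles): joint-space move.
- command_gripper(opening, force=None): finger opening in m; force is the grip in N (None keeps the last); returns when the fingers have stopped.
- r.hold(seconds).
- r.solve_ik(position, orientation): joint angles nearest the present ones, or None.
- r.read_state(): the state.
- optics.get_image(name): name is "side" or "top" or "wrist"; returns (picture, depth): 480x640x3 uint8, red, green, blue; 480x640 float32, m along the optical axis (not along the pixel's ray), 0 where there is no reading.
- optics.camera_model(name): a dict with "K" (3x3 intrinsics, pixels), "R" (3x3) and "t" (3): a world point X has camera coordinates R X + t; the wrist camera has in their place "tool_from_camera" (4x4, takes a point from camera to tool coordinates, whose origin is the TCP and whose axes are the flange's). Camera axes: x right, y down, z forward; pixel columns grow to the right and rows downward; lengths in m; the calibration is good to about 2 mm. The wrist camera is an equidistant fisheye: a pixel r from the principal point sees the ray r / f radians off the axis. A picture is of the moment at which its call begins: read the wrist's pose just before it. camera_model takes no time and is no camera call.
A pose or a line that the arm cannot do raises r.PlanningError and nothing moves.
- r.finish_job(): hands the job in, once; it reports no verdict.
The state is a dict: "time_s": time; "joint_positions": joint angles; "dq": joint speeds; "tau": joint torques, N m; "eef_pos": TCP position; "eef_rot": TCP orientation; "contact_force": force on the tool from outside, world axes, zero at the start; "torque": the same for the moment, N m; "grip_width": finger opening in m.
Only numpy, scipy, OpenCV 4.12 (cv2) and the standard library are available. Lean on these libraries where they do the work, as an engineer would, in place of code of your own. Each camera call takes 0.05 s, during which the arm holds its last target.

## Working session

There is one attempt and no reset: what is moved stays moved. The work goes in short steps, each a Python script; the robot and the scene stay as the last script left them, time stands still between calls to the robot, and variables do not carry over. Pictures are saved under pics/ and viewed, and the job is handed in when it is done.

```bash
mkdir -p pics
python3 - <<'E'
from workcell import r, optics
import cv2,numpy as np
for n in("side","top"):
    p,d=optics.get_image(n); cv2.imwrite(f"pics/{n}0.png",p[:,:,::-1]); np.savez(f"{n}0.npz",p=p,d=d)
    m=optics.camera_model(n); print(n,{k:np.round(v,3).tolist() if not isinstance(v,str) else v for k,v in m.items()})
s=r.read_state();print(s["time_s"],s["eef_pos"],s["eef_rot"],s["contact_force"],r.tip_extent)
E
```

```text
side {'K': [[515.739, 0.0, 326.962], [0.0, 515.739, 237.2], [0.0, 0.0, 1.0]], 'R': [[0.892, -0.452, 0.007], [-0.293, -0.591, -0.751], [0.343, 0.668, -0.66]], 't': [-0.491, 0.237, 0.657]}
top {'K': [[443.987, 0.0, 326.991], [0.0, 443.987, 237.945], [0.0, 0.0, 1.0]], 'R': [[-0.029, -1.0, 0.008], [-0.985, 0.027, -0.168], [0.168, -0.013, -0.986]], 't': [0.027, 0.571, 0.775]}
0.1 [ 0.13635826 -0.5066565   0.25570258] [ 9.91380806e-01  1.31010088e-01  1.55246916e-05 -6.74308703e-04] [-0.27785401  0.81847555  0.11552761] 0.025
```

View pics/side0.png

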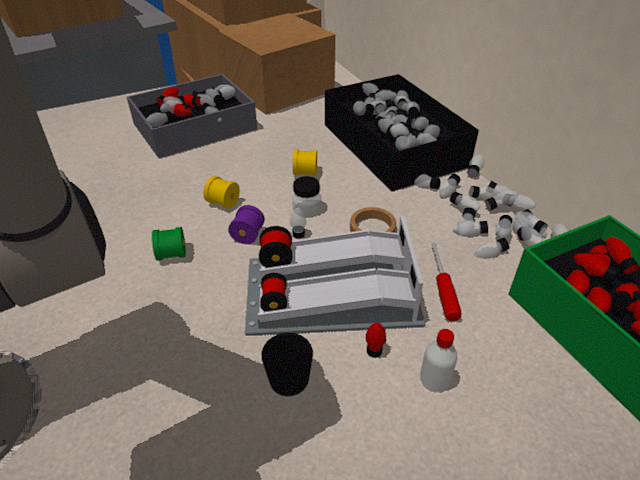

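View pics/top0.png

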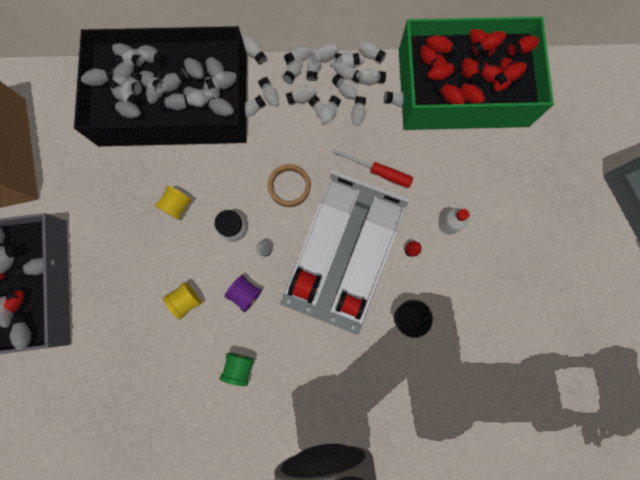

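```bash
cat > h.py <<'E'
import numpy as np,cv2
from workcell import r,optics,command_gripper
def cloud(n,p,d):
    m=optics.camera_model(n);K,R,t=m["K"],m["R"],m["t"]
    v,u=np.mgrid[:480,:640]
    c=np.stack([(u-K[0,2])/K[0,0]*d,(v-K[1,2])/K[1,1]*d,d],-1)
    return (c-t)@R   # R^T(c-t)
def ray(n,u,v,z):
    m=optics.camera_model(n);K,R,t=m["K"],m["R"],m["t"]
    o=-R.T@t; w=R.T@np.linalg.solve(K,[u,v,1.]); return o+w*(z-o[2])/w[2]
E
python3 - <<'E'
from h import *
for n,box in(("top",(270,160,420,340)),("side",(240,210,430,335))):
    f=np.load(n+"0.npz");p,d=f["p"].astype(int),f["d"];W=cloud(n,p,d)
    x0,y0,x1,y1=box
    B=np.zeros((480,640),bool);B[y0:y1,x0:x1]=1;B&=d>0
    red=B&(p[...,0]>110)&(p[...,1]<60)
    k,l,s,c=cv2.connectedComponentsWithStats(red.astype(np.uint8))
    for i in range(1,k):
        if s[i,4]>40:
            q=W[l==i];print(n,"red",s[i].tolist(),"med",np.round(np.median(q,0),4),"z95",np.round(np.percentile(q[:,2],[5,97]),4))
    br=B&(p.min(-1)>130)&(W[...,2]>.02)&(W[...,2]<.075)
    k,l,s,c=cv2.connectedComponentsWithStats(br.astype(np.uint8))
    for i in range(1,k):
        if s[i,4]>150:
            q=W[l==i]; A=np.c_[q[:,:2],np.ones(len(q))];w=np.ones(len(q),bool)
            for _ in range(6):
                co=np.linalg.lstsq(A[w],q[w,2],rcond=None)[0];w=abs(A@co-q[:,2])<.003
            print(n,"floor",s[i].tolist(),w.mean(),"slope deg",np.degrees(np.arctan(np.hypot(*co[:2]))),"dir",np.degrees(np.arctan2(co[1],co[0])),np.round(q.mean(0),4))
    print(n,"table z",np.median(W[300:330,200:230][...,2]))
p=np.load("top0.npz")["p"];cv2.imwrite("pics/topz.png",cv2.resize(p[160:345,270:420,::-1],None,fx=3.2,fy=3.2,interpolation=2))
E
```

```text
top red [371, 162, 42, 26, 472] med [ 0.6979 -0.12    0.0243] z95 [0.0169 0.0282]
top red [410, 244, 10, 11, 94] med [ 0.5449 -0.1488  0.0557] z95 [0.0437 0.0626]
top red [293, 273, 21, 27, 365] med [0.482  0.0556 0.0833] z95 [0.0731 0.0876]
top red [342, 296, 18, 20, 250] med [ 0.4454 -0.0271  0.0694] z95 [0.063  0.0735]
top floor [284, 179, 75, 126, 3153] 0.6305106248017761 slope deg 7.2199116689605995 dir -21.919571221290916 [0.5854 0.013  0.0504]
top floor [330, 196, 74, 127, 3365] 0.6570579494799406 slope deg 7.451652395655101 dir -22.636976642774673 [ 0.5427 -0.0673  0.0494]
top table z 0.001112094617802263
side red [261, 231, 28, 16, 290] med [0.4856 0.0569 0.0824] z95 [0.0735 0.0857]
side red [263, 278, 21, 16, 260] med [ 0.4484 -0.0252  0.0688] z95 [0.0629 0.0719]
side red [367, 323, 16, 12, 161] med [ 0.5464 -0.153   0.055 ] z95 [0.0476 0.0609]
side floor [259, 236, 146, 35, 2109] 0.647226173541963 slope deg 7.4253913513646905 dir -61.56321665329493 [0.5876 0.0124 0.0494]
side floor [287, 269, 88, 14, 171] 1.0 slope deg 21.578163875364694 dir -92.19615342698884 [ 0.5376 -0.035   0.0568]
side floor [257, 275, 159, 40, 2982] 0.7072434607645876 slope deg 7.291031042476348 dir -35.01650212366811 [ 0.5478 -0.069   0.0488]
side table z 0.0005369905398610295
```

View pics/topz.png

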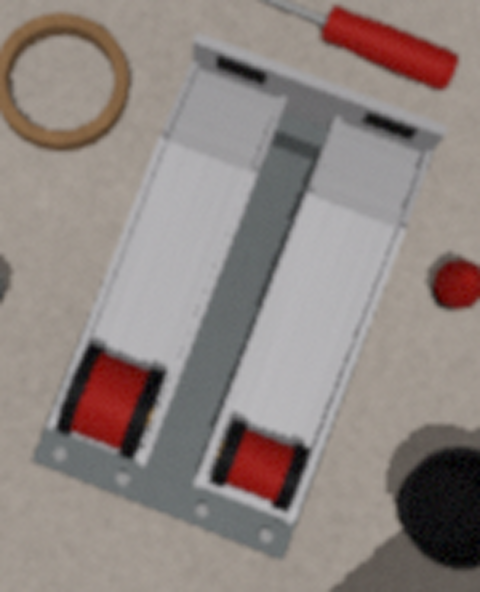

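Run:
```python
from h import *
def z2(a,b):return 270+(a+.5)/3.2-.5,160+(b+.5)/3.2-.5
P={"foot_l":(z2(37,461),.005),"foot_r":(z2(282,556),.005),"stop_l":(z2(196,40),.092),"stop_r":(z2(441,133),.092),
 "crest_l":(z2(162,137),.062),"crest_r":(z2(406,226),.062),"bigc":((293+10.2,273+13),.084)}
Q={k:ray("top",*uv,z) for k,(uv,z) in P.items()}
for k,v in Q.items():print(k,np.round(v,4))
for a,b in(("foot_l","foot_r"),("stop_l","stop_r"),("crest_l","crest_r"),("foot_l","stop_l"),("foot_r","stop_r")):
    e=Q[b]-Q[a];print(a,b,np.hypot(*e[:2]),np.degrees(np.arctan2(e[1],e[0])))
# gutter floors / walls : dominant angle via depth: regress slope only on clean floor strips, both drums' red centroid
ps=[]
for n in("top","side"):
    f=np.load(n+"0.npz");p,d=f["p"].astype(int),f["d"];W=cloud(n,p,d)
    # stop plate top: z 0.087..0.096 inside rack area
    m=(W[...,2]>.085)&(W[...,2]<.097)&(abs(W[...,0]-.68)<.08)&(W[...,1]<.05)&(W[...,1]>-.12)&(d>0)
    q=W[m][:,:2];mu=q.mean(0);u,s,v=np.linalg.svd(q-mu);e=v[0];pr=(q-mu)@e
    print(n,"stop top",len(q),mu,np.degrees(np.arctan2(e[1],e[0])),np.percentile(pr,[1,99]),s/np.sqrt(len(q)))
```

```text
foot_l [0.4543 0.1014 0.005 ]
foot_r [ 0.3948 -0.0421  0.005 ]
stop_l [0.6837 0.0012 0.092 ]
stop_r [ 0.6263 -0.1334  0.092 ]
crest_l [0.6358 0.0218 0.062 ]
crest_r [ 0.5797 -0.1162  0.062 ]
bigc [0.4817 0.0555 0.084 ]
foot_l foot_r 0.15527927233873873 -112.53079764149916
stop_l stop_r 0.14641751613337195 -113.09547912359106
crest_l crest_r 0.14900370190273265 -112.10399767260122
foot_l stop_l 0.2503626295714544 -23.57043284495711
foot_r stop_r 0.24891601278285508 -21.534921123920228
top stop top 359 [ 0.65891232 -0.05891556] -113.10402437513225 [-0.0659039  0.0649058] [0.03910605 0.00218894]
side stop top 346 [ 0.65660504 -0.06275138] -113.04537271108924 [-0.06946736  0.06116096] [0.03893488 0.00211802]
```

```bash
cat >> h.py <<'E'
from scipy.spatial.transform import Rotation as Ro
yaw=np.radians(-22.7);e=np.array([np.cos(yaw),np.sin(yaw),0]);n_=np.array([-e[1],e[0],0]);O=np.array([.553,-.024,0])
quat=Ro.from_matrix(np.c_[e,-n_,[0,0,-1]]).as_quat()
def tcp(x,ztip,y=.045): return O+x*e+y*n_+np.array([0,0,ztip+.025])
E
python3 - <<'E'
from h import *
command_gripper(0.0,20)
r.reach(tcp(-.165,.17),quat)
r.move_straight(tcp(-.165,.053),speed=.15)
s=r.read_state();print(s["time_s"],s["eef_pos"],tcp(-.165,.053),s["grip_width"],s["contact_force"])
for n in("side","top"):
    p,d=optics.get_image(n);cv2.imwrite(f"pics/{n}1.png",p[:,:,::-1])
    c={"side":p[180:340,200:440],"top":p[180:380,230:430]}[n];cv2.imwrite(f"pics/{n}1z.png",cv2.resize(c[:,:,::-1],None,fx=3,fy=3,interpolation=2))
E
```

```text
4.1333 [0.41863283 0.0810782  0.07849791] [0.41814699 0.08118871 0.078     ] -0.00011834924067467793 [-0.08583518  1.27587452 -0.04538685]
```

View pics/side1z.png

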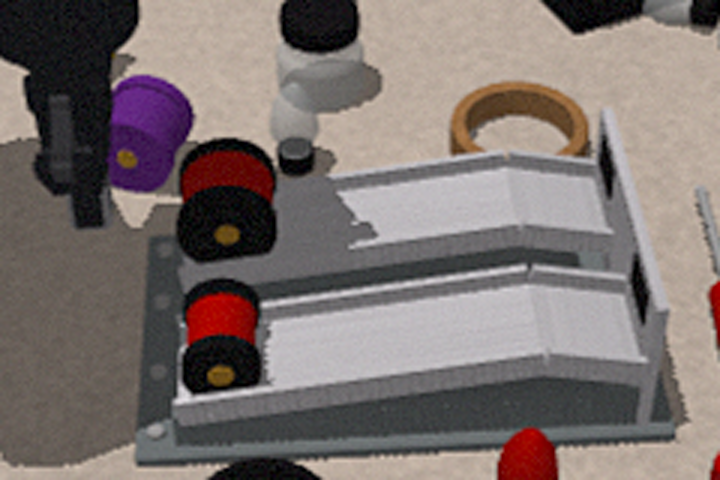

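View pics/top1z.png

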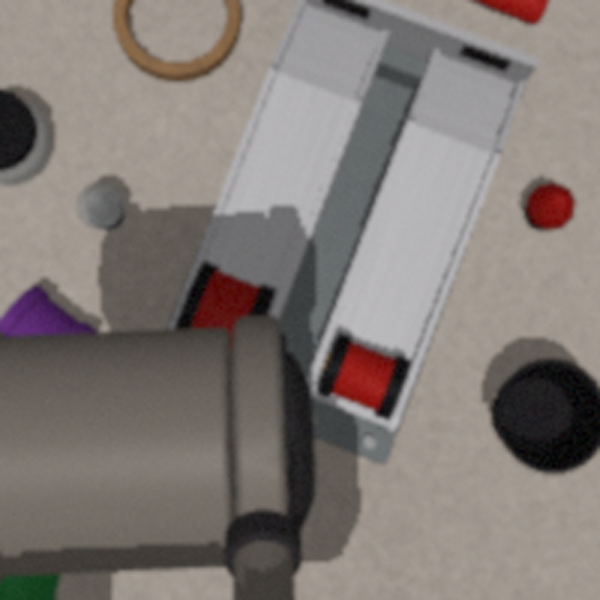

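The closed fingertips (side view, about (230,255)) stand just downhill of the thick drum (about (276,245)). They clear the purple drum and the lip, and everything else is untouched. Next I'll push partway up and look.

Run:
```python
from h import *
t8=np.tan(np.radians(8))
# tool x -> drum centre x = tool+.037 ; tip 9 mm below centre
print(r.move_straight(tcp(-.136,.053),speed=.08,max_force=12))
print(r.move_straight(tcp(-.060,.053+.076*t8),speed=.07,max_force=12))
s=r.read_state();print(s["time_s"],s["contact_force"])
for n in("side",):
    p,d=optics.get_image(n)
    cv2.imwrite(f"pics/{n}2z.png",cv2.resize(p[180:340,200:440,::-1],None,fx=3,fy=3,interpolation=2))
    W=cloud(n,p,d);p=p.astype(int);m=(p[...,0]>90)&(p[...,1]<60)&(p[...,2]<60)&(W[...,2]>.06)&(d>0)
    m[:, :240]=0;m[:,340:]=0;m[275:]=0;m[:210]=0
    q=np.median(W[m],0);print(q,"rack",(q-O)@e,(q-O)@n_)
```

```text
False
False
6.0 [-0.23335487 -0.34909159 -0.21627047]
[0.54946756 0.03096778 0.09244519] rack -0.024471209645372895 0.049346678816195026
```

View pics/side2z.png

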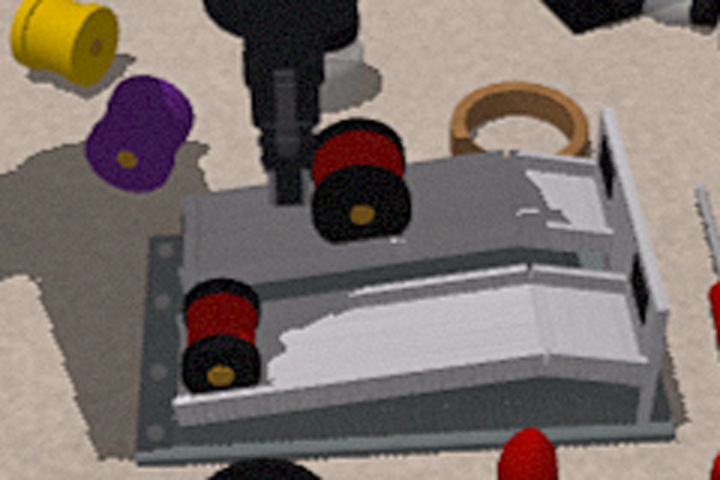

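The drum (centre near zoomed (360,180)) is rolling straight up the left gutter, in contact with the fingers. The thin drum hasn't moved. Next I'll push over the crest.

Run:
```python
from h import *
t8=np.tan(np.radians(8))
print(r.move_straight(tcp(.013,.053+.149*t8),speed=.07,max_force=12))
print(r.move_straight(tcp(.031,.074),speed=.05,max_force=12))
r.hold(.6)
s=r.read_state();print(s["time_s"],s["contact_force"])
p,d=optics.get_image("side")
cv2.imwrite("pics/side3z.png",cv2.resize(p[180:340,200:440,::-1],None,fx=3,fy=3,interpolation=2))
```

```text
False
False
8.3583 [-0.04247643  0.18401824  1.00760754]
```

View pics/side3z.png

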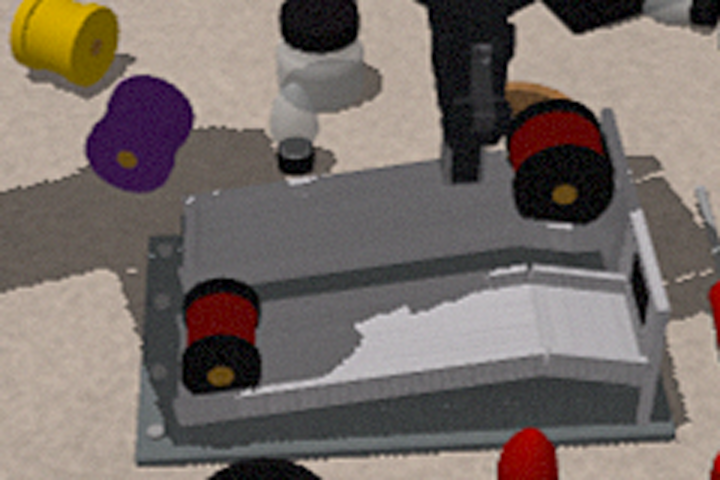

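The drum (zoomed (560,165)) is in the dip against the stop, with a gap to the fingers. I'll retreat downhill and up, then check.

Run:
```python
from h import *
r.move_straight(tcp(.0,.074),speed=.08)
r.move_straight(tcp(.0,.19),speed=.15)
r.reach(tcp(-.165,.20),quat)
pr=None
for i in range(2):
    p,d=optics.get_image("top")
    W=cloud("top",p,d);a=p.astype(int);m=(a[...,0]>80)&(a[...,1]<60)&(a[...,2]<60)&(W[...,2]>.078)&(d>0)
    m[:170]=0;m[260:]=0;m[:,:310]=0;m[:,380:]=0
    q=W[m];c=np.median(q,0);print(m.sum(),c,"rack",(c-O)@e,(c-O)@n_,"ztop",np.percentile(q[:,2],97))
    if not i:r.hold(.8)
cv2.imwrite("pics/top4.png",p[:,:,::-1])
p,d=optics.get_image("side");cv2.imwrite("pics/side4.png",p[:,:,::-1]);print(r.read_state()["time_s"])
```

```text
423 [ 0.64236725 -0.0101666   0.0992064 ] rack 0.07710629760321254 0.047249203091104086 ztop 0.10438064738045635
423 [ 0.64246584 -0.01025263  0.09930346] rack 0.07723045587402147 0.047207881422822576 ztop 0.1042275718689902
11.5167
```

View pics/top4.png

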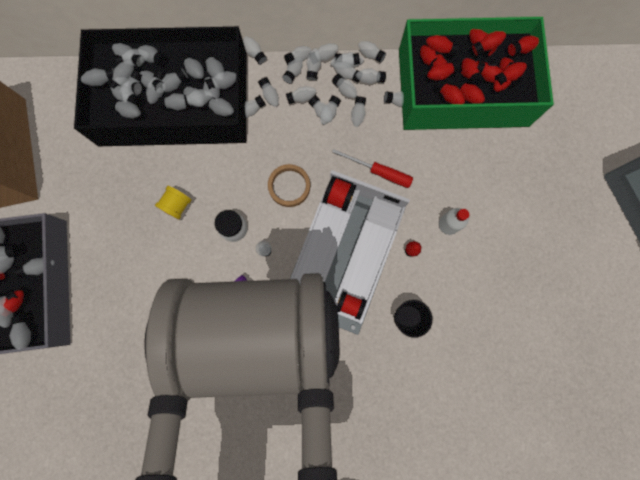

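View pics/side4.png

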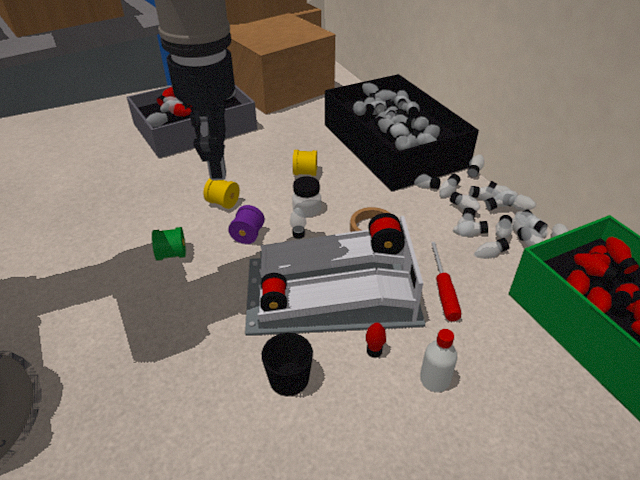

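The thick drum is resting at the stop: top view (340,192), rack x about 77 mm against 79 expected, top height 104 mm against 103.5. It didn't move over 0.8 s. The thin drum (352,305) and everything else in view are where they started.

```bash
python3 -c "
from workcell import r
print(r.finish_job(), r.read_state()['time_s'])"
```

```text
the job is handed in; nothing more can be done
the job is handed in; nothing more can be done
```

The thick drum is seated against the stop plate in the left gutter, and the job is handed in. I pushed it up the gutter with closed fingertips, over the crest, and it rolled into the dip by itself; I then backed the gripper off well clear.

- **Position:** in the last check the drum was at rack x ≈ 77 mm (79 expected) and y ≈ 47 mm (45 expected). Its top was 104 mm high (103.5 expected). These are within the roughly 2 mm camera calibration, and it did not move between two pictures 0.8 s apart.
- **Surroundings:** the thin drum is still at its foot. Everything else in view stands where it was at the start, compared by eye across the two cameras.
- **Force and time:** the 12 N force stop never tripped during the push. The last clock reading before handing in was 11.5 s.

No check failed. The only disagreement was between features used to locate the rack, about 4 mm at most, which did not affect the push.

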